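Make up a filing kit and a polish kit in their trays

TASK

Make up two kits from the stock on the table. Filing kit, in the two-pocket tray: lay the buffer block flat in the long pocket and stand the bit stand in the short one. Polish kit, in the three-pocket tray: stand the white carton in the large square pocket, the pigment jar in the round one and the polish bottle in the small square one, everything upright on the pocket floors; leave the loose screw lid and the powder jar where they are.

Things in the scene. Friction and masses are not known exactly. Their poses are not given: they have to be found in the camera images.
- filing_tray: Filing kit tray: fixed white block 128 x 124 x 14 mm (x by y), two rectangular grey-floored pockets 10 mm deep (floor 4 mm above the table). Origin: centre of its underside, z up. Long pocket 116 mm (x) by 50 mm (y), centred at x 0, y +31 mm, takes the buffer block lengthwise; short pocket 78 mm (x) by 54 mm (y), at x 0, y -29 mm, takes the bit stand lengthwise.
- polish_tray: Polish kit tray: fixed white block 140 x 126 x 14 mm (x by y), three grey-floored pockets 10 mm deep (floor 4 mm above the table). Origin: centre of its underside, z up. Large square pocket 68 x 68 mm at x +30, y 0 mm (carton); round pocket 54 mm across at x -38, y +31 mm (pigment jar); small square pocket 52 x 52 mm at x -38, y -31 mm (polish bottle).
- buffer_centre (a point): Centre of the buffer block: a plain pale lilac bar 26 x 93 x 25 mm, its long side along its y, lying flat on the table (centre 12.5 mm above its underside); 30 g.
- bits_centre (a point): Bit stand: a mauve block 28 x 52 x 20 mm, long side along its y, with six small file bits standing in its top to 40 mm height. The point is the centre of the block, 10 mm above its underside; 70 g. Grip the block's 28 mm sides.
- carton_centre (a point): Centre of the small plain white carton (nail tips), a closed box 44 x 44 x 46 mm, upright, centre 23 mm above its underside; 40 g.
- bottle_centre (a point): Nail polish bottle standing upright, 74 mm tall: a body 24 x 32 mm (x by y), 31 mm high, and above it a slim upright cap about 12 mm across from 31 to 74 mm. The point is on its axis 37 mm above its underside; 55 g. The cap is rigid and can be gripped.
- jar_centre (a point): Pigment jar: small round jar with a ridged screw lid, 23 mm high; lid 32 mm across (the top 10 mm), body 28 mm across. The point is on its axis 11.5 mm above its underside; 30 g.
- lid_centre (a point): Bystander, to be left alone: a loose round white screw lid lying on the table, 52 mm across, 14 mm high; the point is its centre, 7 mm up.
- powder_centre (a point): Bystander, to be left alone: a loose clear thick-walled round jar with white content, 52 mm across, 45 mm high; the point is its centre, 22.5 mm up.

How it is judged (in metres and radians):
At the end, for the whole second after the job is handed in: Each of the five things rests on the floor of its own pocket (centre within 15 mm of the pocket centre along each tray axis, height within 5 mm), upright within 0.12 rad and still; screw lid and powder jar upright and within 30 mm of where they started (x of buffer_centre in the frame of filing_tray between -0.015 and 0.015 m and y of buffer_centre in the frame of filing_tray between 0.016 and 0.046 m and z of buffer_centre in the frame of filing_tray between 0.0115 and 0.0215 m and angle between each of buffer_centre, bits_centre, carton_centre, jar_centre, bottle_centre's own z axis and vertical below 0.12 rad and linear speed of each of buffer, bits, carton, jar, bottle below 0.03 m/s and x of bits_centre in the frame of filing_tray between -0.015 and 0.015 m and y of bits_centre in the frame of filing_tray between -0.044 and -0.014 m and z of bits_centre in the frame of filing_tray between 0.009 and 0.019 m and x of carton_centre in the frame of polish_tray between 0.015 and 0.045 m and y of carton_centre in the frame of polish_tray between -0.015 and 0.015 m and z of carton_centre in the frame of polish_tray between 0.022 and 0.032 m and x of jar_centre in the frame of polish_tray between -0.053 and -0.023 m and y of jar_centre in the frame of polish_tray between 0.016 and 0.046 m and z of jar_centre in the frame of polish_tray between 0.0105 and 0.0205 m and x of bottle_centre in the frame of polish_tray between -0.053 and -0.023 m and y of bottle_centre in the frame of polish_tray between -0.046 and -0.016 m and z of bottle_centre in the frame of polish_tray between 0.036 and 0.046 m and distance of each of lid_centre, powder_centre from where it was at the start of the episode below 0.03 m and angle between each of lid_centre, powder_centre's own z axis and vertical below 0.2 rad); the robot touches nothing.
It fails at once if the loose screw lid or the powder jar is shoved away or tipped over (distance of any of lid_centre, powder_centre from where it was at the start of the episode above 0.03 m or angle between any of lid_centre, powder_centre's own z axis and vertical above 0.6 rad).
It also fails if it takes over 128 s, if anything falls off the work surface, if the arm or the gripper's body presses on something with over 40 N, if the wrist force passes 120 N, or if a joint passes its speed limit or range.

ROBOT

A 6-joint arm with a two-finger parallel gripper is mounted at the origin on the work surface; the furniture and walls round the work are solid. World frame = base frame: x ahead of the robot, y to its left, z up, the work surface at z = 0. Lengths are in mm, angles in rad, forces in N, time in s.
With the tool pointing down it reaches from about 275 to 1000 mm from the base axis. Payload 8.4 kg.
Tool frame: the origin (TCP) lies midway between the tips of the shut fingers; the grasp point (between the pads) lies 19 mm behind it; z points along the fingers, y is the line along which they close (so a half turn about z gives the same grasp; the last joint's range is limited). The gripper opens to 85 mm and grips with 20 to 120 N. Pads are 22 mm wide; open, the fingers measure 114 mm over their backs; the gripper's body (76 mm by 85 mm) begins 54 mm behind the grasp point. The pads swing forward as they close: fully open they stand 13 mm farther back than shut.
Start: joints at [-1.19, 0.353, 1.633, -0, 1.155, -0.002], TCP at [233.448, -579.767, 198.381] pointing down, gripper open.
Joint ranges: [-2.63, 2.63], [-0.92, 2.1], [0.06, 2.66], [-1.3, 4.44], [0, 2.69], [-3.02, 3.02]. Speed limits (rad/s): [2.22, 2.22, 2.79, 3.14, 3.14, 3.14].

INTERFACE

Orientations are given as [roll, pitch, yaw] about the fixed x, y, z axes, in that order (R = Rz(yaw) Ry(pitch) Rx(roll)).
In Python, from rig import monitor, imaging, r gives the robot as it stands.
- The arm moves only by the tool drive_tool, never from a script. Its argument "plan" is a list of rows, each an object of numbers: "x", "y", "z": the shift along the tool's x, y, z in units of 50 mm (1.0 is 50 mm); "ax", "ay", "az": the turn, a rotation vector about the tool's x, y, z in units of 6 degrees (1.0 is 6 degrees); "hand": the finger opening in mm, from 0 to 85.4. In form: [{"x": .., "y": .., "z": .., "ax": .., "ay": .., "az": .., "hand": ..}, ...]. A call has 1 to 8 rows; each row is the pose to reach, as a shift and turn from the pose commanded when the call began, along the tool's axes at that moment; what a row does not reach only later rows make up. A row lasts 1/10 s, in which the tool goes at most 50 mm and 8.59 degrees, less where a joint would pass 70% of its speed; a pose out of reach is approached as far as the arm can. A call with a gripper value outside its range is refused whole. The fingers move at their own pace and stop on an object; "grip_force" is the grip in N (left out, the last holds). Time passes only in rows, so rows that repeat a pose let the fingers close. It gives the time, the measured TCP pose, the force, the opening and the grip force at its end, in the units of the state.
- monitor.sense(): the state, without advancing time (a new reading comes with each control period).
- imaging.grab_frame(name): name is "scene" or "top" or "wrist"; returns the picture (420x560x3 uint8, red, green, blue); there is no depth.
- imaging.camera_info(name): a dict with "mtx" (3x3 intrinsics, pixels), "dist" ([k1, k2, p1, p2, k3] as OpenCV has them; the pictures are not rectified), "R" (3x3) and "t" (3): a world point X has camera coordinates R X + t. Camera axes: x right, y down, z forward; pixel columns grow to the right and rows downward; lengths in mm; the calibration is good to about 2 mm. A picture is of the moment at which its call begins: read the wrist's pose just before it. camera_info takes no time and is no camera call; for the wrist camera it gives the pose at the moment of the call.
- r.sign_off(): hands the job in; it is judged then, once.
The state is a dict: "clock": time; "qpos": joint angles; "qvel": joint speeds; "joint_efforts": joint torques, N m; "eef_pos": TCP position; "tcp_rot": TCP orientation; "contact_force": force on the tool from outside, world axes, zero at the start; "wrist_torque": the same for the moment, N m; "opening": opening from 0.0 (shut) to 1.0 (fully open); "grasp_force": force on a finger pad.
Only numpy, scipy, OpenCV 4.12 (cv2) and the standard library are available. Lean on these libraries where they do the work, as an engineer would, in place of code of your own. Each camera call takes 0.05 s, during which the arm holds its last target. There are 200 camera calls.

## Working session

There is one attempt and no reset: what is moved stays moved. The work goes in short steps, Python scripts to look and compute and a tool call to move; the robot and the scene stay as the last step left them, time stands still between calls to the robot, and variables do not carry over. Pictures are saved under pics/ and viewed, at most 14 in all, crops included, and the job is handed in when it is done.

Besides the shell and the picture viewer there is one more tool, called after ">>>" by a JSON object that holds its "name" and its "arguments", one argument or row to a line. drive_tool: Moves the arm, as the interface text tells. Its arguments: {"type":"object","properties":{"plan":{"type":"array","items":{"type":"object","properties":{"x":{"type":"number"},"y":{"type":"number"},"z":{"type":"number"},"ax":{"type":"number"},"ay":{"type":"number"},"az":{"type":"number"},"hand":{"type":"number"}}}},"grip_force":{"type":"number"}},"required":["plan"]}

```bash
mkdir -p pics; ls
python3 - <<'E'
from rig import monitor, imaging, r
import cv2
print(monitor.sense())
for n in ("top","scene"):
    im=imaging.grab_frame(n); cv2.imwrite(f"pics/{n}0.png",im[:,:,::-1])
    c=imaging.camera_info(n); print(n,c)
E
```

```text
pics
{'clock': 0.0, 'qpos': array([-1.19044613e+00,  3.53684070e-01,  1.63412947e+00, -2.15894152e-05,
        1.15517230e+00, -2.39542330e-03]), 'qvel': array([-0.00140371,  0.00134459, -0.00089522, -0.00141287,  0.00054359,
       -0.00051635]), 'joint_efforts': array([ 4.73514185e-03, -6.05242753e+01, -3.42069554e+01,  3.51861845e-04,
        9.23455838e-03,  1.18655763e-05]), 'eef_pos': array([ 233.22369397, -579.30295177,  197.64126129]), 'tcp_rot': array([-3.14019942e+00,  1.64018935e-05,  3.82754362e-01]), 'contact_force': array([-0.85539601,  0.200172  , -0.27364803]), 'wrist_torque': array([-0.04952284, -0.00092644, -0.00316164]), 'grasp_force': 0.0, 'opening': 1.0026462016885207}
top {'mtx': array([[527.07577176,   0.        , 275.94314056],
       [  0.        , 527.07577176, 212.13806926],
       [  0.        ,   0.        ,   1.        ]]), 'dist': array([-0.09076156,  0.        ,  0.        ,  0.        ,  0.        ]), 'R': array([[-0.0039057 , -0.99993428, -0.01077833],
       [-0.99341389,  0.00511407, -0.11446696],
       [ 0.11451455,  0.01026027, -0.99336858]]), 't': array([ 131.46951271,  454.59920009, 1179.82471058])}
scene {'mtx': array([[391.19902241,   0.        , 281.24002562],
       [  0.        , 391.19902241, 206.6022209 ],
       [  0.        ,   0.        ,   1.        ]]), 'dist': array([0.01017185, 0.        , 0.        , 0.        , 0.        ]), 'R': array([[ 0.09089481,  0.99585946, -0.00143766],
       [ 0.87207879, -0.0802939 , -0.48273333],
       [-0.48084999,  0.04262421, -0.87576622]]), 't': array([-154.30027495, -352.37629088, 1097.16241171])}
```

View pics/top0.png

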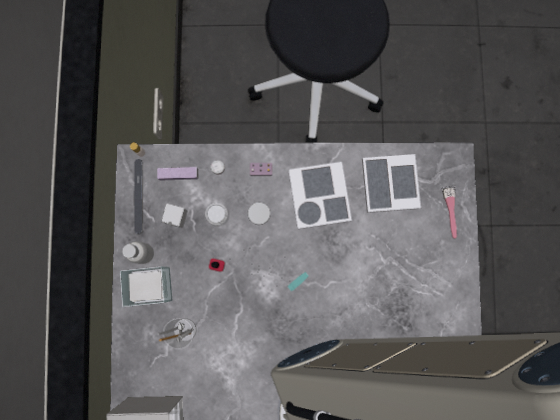

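View pics/scene0.png

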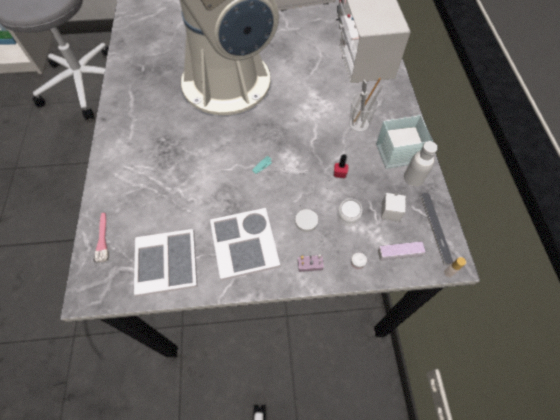

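The top view shows the buffer at (177,173), pigment jar (217,167), bits (261,170), carton (174,215), powder jar (217,213), screw lid (259,213), bottle (217,265), polish tray (320,195) and filing tray (392,183). The scene view agrees with this, with both tray yaws near 0.

```bash
cat > h.py <<'E'
import numpy as np, cv2
from rig import monitor, imaging, r
def ray(c,px,z):
    p=cv2.undistortPoints(np.array(px,float).reshape(-1,1,2),c["mtx"],c["dist"]).reshape(-1,2)
    d=np.c_[p,np.ones(len(p))]@c["R"]; o=-c["R"].T@c["t"]
    return (o+d*((z-o[2])/d[:,2])[:,None])[:,:2]
def blob(m,px):
    """largest contour near px: mask contour pixels"""
    cs,_=cv2.findContours(m.astype(np.uint8),cv2.RETR_EXTERNAL,cv2.CHAIN_APPROX_NONE)
    cs=[k for k in cs if len(k)>8 and abs(cv2.pointPolygonTest(k,px,True))<15]
    return max(cs,key=cv2.contourArea)[:,0,:] if cs else None
def rect(pts):
    (x,y),(w,h),a=cv2.minAreaRect(pts.astype(np.float32)); 
    if w<h: w,h,a=h,w,a+90
    a=(a+90)%180-90
    return [round(v,1) for v in (x,y,w,h,a)]  # a = direction (deg) of long side
E
python3 - <<'E'
from h import *
im=cv2.imread("pics/top0.png"); c=imaging.camera_info("top")
hsv=cv2.cvtColor(im,cv2.COLOR_BGR2HSV); H,S,V=cv2.split(hsv)
pur=(H>125)&(H<165)&(S>35); red=((H<8)|(H>170))&(S>120)
g=im.min(2); wh=(g>165)
for n,m,px,z in [("buffer",pur,(177,173),25),("bits",pur,(261,170),20),("bottle",red|((V<60)),(217,265),25),("carton",wh,(174,215),46),
  ("jar",wh,(217,167),23),("powder",wh,(217,213),45),("lid",g>150,(259,213),14),("polish",wh,(295,195),14),("filing",wh,(392,207),14)]:
    b=blob(m,px)
    if b is None: print(n,None); continue
    print(n,b.min(0),b.max(0),rect(ray(c,b,z)))
dark=(V<110)
for n,px in [("long",(378,183)),("short",(404,183)),("large",(317,182)),("round",(309,213)),("small",(335,209))]:
    b=blob(dark,px); print(n,None if b is None else rect(ray(c,b,10)))
cr=cv2.resize(im[140:290,110:310],None,fx=4,fy=4,interpolation=cv2.INTER_CUBIC); cv2.imwrite("pics/c1.png",cr)
E
```

```text
buffer [158 175] [196 179] [539.0, 359.2, 89.0, 8.0, -88.7]
bits None
bottle [209 259] [224 270] [336.1, 265.7, 32.8, 24.2, 76.0]
carton [162 204] [183 225] [449.6, 364.4, 41.1, 40.8, 74.7]
jar [211 161] [223 172] [563.3, 266.2, 28.1, 26.1, 89.6]
powder [207 200] [225 222] [454.2, 265.6, 43.4, 42.8, 40.8]
lid [248 202] [269 223] [456.1, 169.9, 48.9, 48.7, -0.3]
polish [289 162] [351 228] [497.9, 28.3, 141.1, 128.2, 8.5]
filing [363 154] [420 211] [525.8, -140.3, 128.5, 124.3, 3.9]
long [498.7, -126.9, 9.4, 5.3, 25.1]
short [503.0, -186.6, 9.4, 4.7, -2.0]
large None
round None
small [485.9, -27.8, 11.8, 2.3, -1.1]
```

View pics/c1.png

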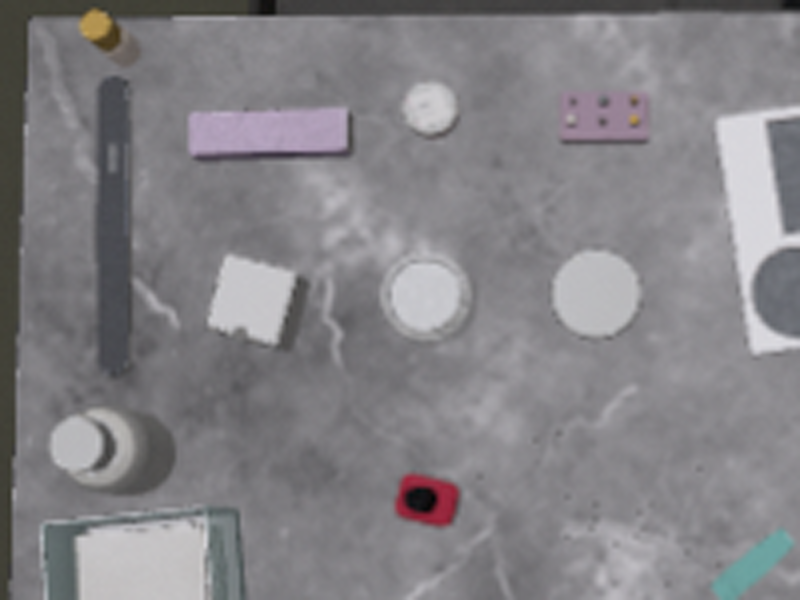

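The crop resolves all the pieces. Buffer corners are about (190,112), (348,107), (350,152), (193,156). Bits block corners are about (562,93), (650,95), (648,142), (560,140). The bottle body is at (428,500).

```bash
cat >> h.py <<'E'
def go(x,y,z,yaw=None,base=None):
    """print shift in tool units from measured (or given x,y,z,yaw deg) pose to target"""
    s=monitor.sense(); p=s["eef_pos"]; w=np.degrees(s["tcp_rot"][2])
    if base: p=np.array(base[:3]); w=base[3]
    yaw=w if yaw is None else yaw; a=np.radians(w); d=np.array([x,y,z])-p
    print("x %.3f y %.3f z %.3f az %.3f"%((np.cos(a)*d[0]+np.sin(a)*d[1])/50,(np.sin(a)*d[0]-np.cos(a)*d[1])/50,-d[2]/50,-(yaw-w)/6), "from",p.round(1),round(w,1),"t",s["clock"],"op",round(s["opening"],3))
E
python3 - <<'E'
from h import *
c=imaging.camera_info("top")
for n,q,z in [("buffer",[(190,112),(348,107),(350,152),(193,156)],25),("bits",[(562,93),(650,95),(648,142),(560,140)],20)]:
    print(n,rect(ray(c,np.array(q)/4+[110,140]-.375,z)))
P=lambda cx,cy,a,u,v:np.round([cx+np.cos(np.radians(a))*u-np.sin(np.radians(a))*v,cy+np.sin(np.radians(a))*u+np.cos(np.radians(a))*v],1)
for u,v in [(30,0),(-38,31),(-38,-31)]: print("pol",P(497.9,28.3,8.5,u,v))
for u,v in [(0,31),(0,-29)]: print("fil",P(525.8,-140.3,3.9,u,v))
go(563,266,160,8.5)
E
```

```text
buffer [549.2, 359.1, 93.8, 26.6, -88.7]
bits [557.2, 164.1, 51.6, 27.8, 88.3]
pol [527.6  32.7]
pol [455.7  53.3]
pol [464.9  -8. ]
fil [ 523.7 -109.4]
fil [ 527.8 -169.2]
x 12.432 y -13.219 z 0.754 az 2.239 from [ 233.3 -579.3  197.7] 21.9 t 0.1 op 1.0
```

>>> {"name": "drive_tool", "arguments": {
  "plan": [
    {"x":5.5,"y":-5.9,"z":0.5},
    {"x":5.5,"y":-5.9,"z":0.5},
    {"x":5.5,"y":-5.9,"z":0.5},
    {"x":5.5,"y":-5.9,"z":0.5},
    {"x":5.5,"y":-5.9,"z":0.5},
    {"x":5.5,"y":-5.9,"z":0.5},
    {"x":5.5,"y":-5.9,"z":0.5},
    {"x":5.5,"y":-5.9,"z":0.5}
  ]
}}

```text
invalid input
```

>>> {"name": "drive_tool", "arguments": {
  "plan": [
    {"x":6.9,"y":-7.3,"z":0.2,"az":2.2},
    {"x":6.9,"y":-7.3,"z":0.2,"az":2.2},
    {"x":6.9,"y":-7.3,"z":0.2,"az":2.2},
    {"x":6.9,"y":-7.3,"z":0.2,"az":2.2},
    {"x":6.9,"y":-7.3,"z":0.2,"az":2.2},
    {"x":6.9,"y":-7.3,"z":0.2,"az":2.2},
    {"x":6.9,"y":-7.3,"z":0.2,"az":2.2},
    {"x":6.9,"y":-7.3,"z":0.2,"az":2.2}
  ]
}}

```text
invalid input
```

```bash
python3 -c "
from h import *
go(563,266,160,8.5)"
```

```text
x 12.432 y -13.219 z 0.754 az 2.239 from [ 233.3 -579.3  197.7] 21.9 t 0.1 op 1.0
```

>>> {"name": "drive_tool", "arguments": {
  "plan": [
    {"x":0.7,"y":-0.7,"z":0.1,"ax":0,"ay":0,"az":0,"hand":60},
    {"x":5.5,"y":-5.9,"z":0.5,"ax":0,"ay":0,"az":0,"hand":60},
    {"x":5.5,"y":-5.9,"z":0.5,"ax":0,"ay":0,"az":0,"hand":60},
    {"x":5.5,"y":-5.9,"z":0.5,"ax":0,"ay":0,"az":0,"hand":60},
    {"x":5.5,"y":-5.9,"z":0.5,"ax":0,"ay":0,"az":0,"hand":60},
    {"x":5.5,"y":-5.9,"z":0.5,"ax":0,"ay":0,"az":0,"hand":60},
    {"x":5.5,"y":-5.9,"z":0.5,"ax":0,"ay":0,"az":0,"hand":60},
    {"x":5.5,"y":-5.9,"z":0.5,"ax":0,"ay":0,"az":0,"hand":60}
  ],
  "grip_force": 30
}}

```text
clock: 0.9
eef_pos: [376.9, -205.6, 173.5]
tcp_rot: [3.141, -0.0, 0.382]
contact_force: [0.8, -0.4, 1.1]
opening: 0.699
grasp_force: 0.0
```

```bash
python3 -c "
from h import *
go(563,266,160,8.5)"
```

```text
x 6.972 y -7.363 z 0.271 az 2.234 from [ 376.9 -205.6  173.5] 21.9 t 0.9 op 0.699
```

>>> {"name": "drive_tool", "arguments": {
  "plan": [
    {"x":7.0,"y":-7.4,"z":0.3,"ax":0,"ay":0,"az":2.2,"hand":60},
    {"x":7.0,"y":-7.4,"z":0.3,"ax":0,"ay":0,"az":2.2,"hand":60},
    {"x":7.0,"y":-7.4,"z":0.3,"ax":0,"ay":0,"az":2.2,"hand":60},
    {"x":7.0,"y":-7.4,"z":0.3,"ax":0,"ay":0,"az":2.2,"hand":60},
    {"x":7.0,"y":-7.4,"z":0.3,"ax":0,"ay":0,"az":2.2,"hand":60},
    {"x":7.0,"y":-7.4,"z":0.3,"ax":0,"ay":0,"az":2.2,"hand":60},
    {"x":7.0,"y":-7.4,"z":0.3,"ax":0,"ay":0,"az":2.2,"hand":60},
    {"x":7.0,"y":-7.4,"z":0.3,"ax":0,"ay":0,"az":2.2,"hand":60}
  ]
}}

```text
clock: 1.7
eef_pos: [520.0, 157.9, 161.9]
tcp_rot: [3.141, 0.0, 0.153]
contact_force: [0.5, -0.9, -0.8]
opening: 0.702
grasp_force: 0.0
```

Run:
```python
from h import *
go(563,266,160,8.5)
c=imaging.camera_info("wrist"); im=imaging.grab_frame("wrist"); cv2.imwrite("pics/w1.png",im[:,:,::-1])
print(-c["R"].T@c["t"])
```

```text
x 1.179 y -2.006 z 0.038 az 0.043 from [520.  157.9 161.9] 8.8 t 1.7 op 0.702
[591.88343229 168.30683827 337.74951314]
```

View pics/w1.png

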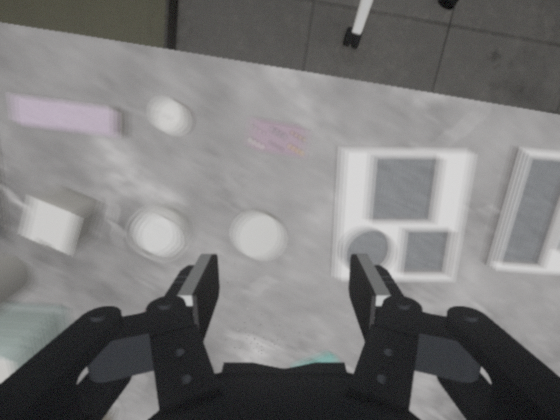

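This wrist view is motion-blurred. It shows the jar at (170,115), bits (278,135), tray (400,212) and buffer (65,115). I'll measure from a still frame.

Run:
```python
from h import *
for i in range(4): im=imaging.grab_frame("wrist")
c=imaging.camera_info("wrist"); im=im[:,:,::-1].copy(); cv2.imwrite("pics/w2.png",im)
H,S,V=cv2.split(cv2.cvtColor(im,cv2.COLOR_BGR2HSV)); g=im.min(2)
pur=(H>125)&(H<170)&(S>25)
for n,m,px,z in [("buffer",pur,(65,115),25),("bits",pur,(278,135),20),("jar",g>205,(170,115),23),("powder",g>205,(157,230),45),("carton",g>205,(50,220),46),("polish",g>200,(345,180),14)]:
    b=blob(m,px)
    print(n,None if b is None else (b.min(0),b.max(0),rect(ray(c,b,z))))
go(563,266,160,8.5)
```

```text
buffer None
bits None
jar (array([179, 118], dtype=int32), array([182, 121], dtype=int32), [566.0, 257.4, 2.9, 2.0, -18.1])
powder (array([165, 220], dtype=int32), array([180, 234], dtype=int32), [468.6, 251.9, 18.6, 6.2, 61.7])
carton None
polish (array([340, 153], dtype=int32), array([476, 281], dtype=int32), [498.9, 25.3, 138.9, 125.3, 8.2])
x 1.206 y -2.049 z 0.031 az 0.049 from [519.1 155.5 161.5] 8.8 t 1.95 op 0.699
```

View pics/w2.png

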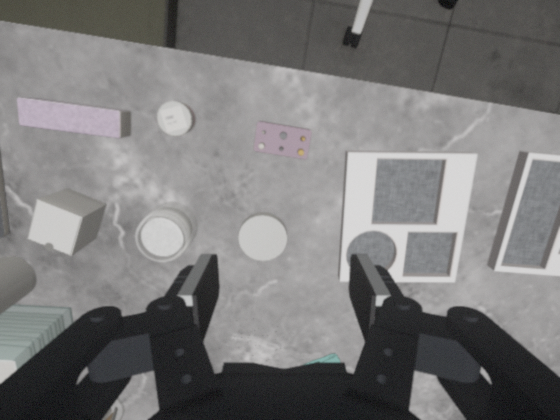

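The still frame shows the jar lid centred at about (174,118). Bits corners are (259,121), (310,129), (306,158), (257,150), and buffer top corners are (20,97), (122,110), (121,137), (18,123).

Run:
```python
from h import *
c=imaging.camera_info("wrist")
print(ray(c,[(174.5,118)],23),rect(ray(c,[(259,121),(310,129),(306,158),(257,150)],20)),rect(ray(c,[(20,97),(122,110),(121,137),(18,123)],25)))
go(562,265,9,8.5)
```

```text
[[566.12777837 262.94403793]] [561.6, 161.8, 48.9, 27.3, -89.9] [553.1, 357.1, 95.0, 24.4, -89.0]
x 1.183 y -2.032 z 3.051 az 0.049 from [519.1 155.5 161.5] 8.8 t 1.95 op 0.699
```

>>> {"name": "drive_tool", "arguments": {
  "plan": [
    {"x":1.24,"y":-2.0,"z":0,"ax":0,"ay":0,"az":0,"hand":55},
    {"x":1.24,"y":-2.0,"z":0,"ax":0,"ay":0,"az":0,"hand":55},
    {"x":1.24,"y":-2.0,"z":0.3,"ax":0,"ay":0,"az":0,"hand":55},
    {"x":1.24,"y":-2.0,"z":1.2,"ax":0,"ay":0,"az":0,"hand":55},
    {"x":1.24,"y":-2.0,"z":2.0,"ax":0,"ay":0,"az":0,"hand":55},
    {"x":1.24,"y":-2.0,"z":2.6,"ax":0,"ay":0,"az":0,"hand":55},
    {"x":1.24,"y":-2.0,"z":2.9,"ax":0,"ay":0,"az":0,"hand":55},
    {"x":1.24,"y":-2.0,"z":3.05,"ax":0,"ay":0,"az":0,"hand":55}
  ]
}}

```text
clock: 2.75
eef_pos: [565.3, 262.4, 8.5]
tcp_rot: [3.141, 0.002, 0.151]
contact_force: [0.9, 0.0, -0.8]
opening: 0.646
grasp_force: 0.0
```

>>> {"name": "drive_tool", "arguments": {
  "plan": [
    {"x":0,"y":0,"z":0,"ax":0,"ay":0,"az":0,"hand":45},
    {"x":0,"y":0,"z":0,"ax":0,"ay":0,"az":0,"hand":35},
    {"x":0,"y":0,"z":0,"ax":0,"ay":0,"az":0,"hand":25},
    {"x":0,"y":0,"z":0,"ax":0,"ay":0,"az":0,"hand":25},
    {"x":0,"y":0,"z":0,"ax":0,"ay":0,"az":0,"hand":25},
    {"x":0,"y":0,"z":0,"ax":0,"ay":0,"az":0,"hand":25},
    {"x":0,"y":0,"z":0,"ax":0,"ay":0,"az":0,"hand":25},
    {"x":0,"y":0,"z":0,"ax":0,"ay":0,"az":0,"hand":25}
  ],
  "grip_force": 30
}}

```text
clock: 3.55
eef_pos: [565.9, 264.0, 9.6]
tcp_rot: [3.142, 0.0, 0.152]
contact_force: [0.3, -0.6, 0.2]
opening: 0.295
grasp_force: 0.0
```

```bash
python3 -c "
from h import *
go(456,53,90,8.5)"
```

```text
x -2.813 y 3.836 z -1.608 az 0.040 from [565.9 264.    9.6] 8.7 t 3.55 op 0.295
```

```bash
python3 -c "
from h import *
im=imaging.grab_frame('wrist');cv2.imwrite('pics/w3.png',im[:,:,::-1])"
```

```text
(no output)
```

View pics/w3.png

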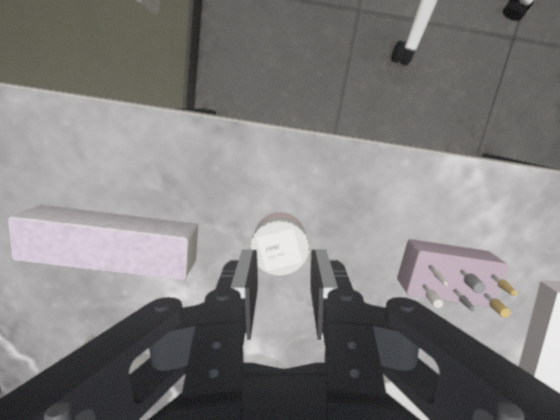

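The jar at (279,248) sits ahead (+x) of the pads, so the grasp missed or squeezed it forward. I'll locate it again.

```bash
python3 -c "
from h import *
c=imaging.camera_info('wrist')
print(ray(c,[(279.5,248),(251,248),(308,248),(279,276),(279,222)],23))
# tool point 19mm behind tcp and tips in picture
s=monitor.sense();p=s['eef_pos']
for z in (0,10,19): print(z,cv2.projectPoints(np.array([[p[0],p[1],p[2]+z]]),cv2.Rodrigues(c['R'])[0],c['t'],c['mtx'],c['dist'])[0].ravel())
go(456,53,90,8.5)"
```

```text
[[566.68057728 265.45920496]
 [564.38274185 280.38966324]
 [568.97534528 250.52637354]
 [550.29311287 263.26773334]
 [581.06743776 267.88668802]]
0 [282.10923665 240.05952336]
10 [282.04522593 247.15215019]
19 [281.98150229 254.21415233]
x -2.813 y 3.837 z -1.608 az 0.039 from [565.9 264.    9.6] 8.7 t 3.6 op 0.289
```

>>> {"name": "drive_tool", "arguments": {
  "plan": [
    {"x":0,"y":0,"z":0,"ax":0,"ay":0,"az":0,"hand":15},
    {"x":0,"y":0,"z":0,"ax":0,"ay":0,"az":0,"hand":5},
    {"x":0,"y":0,"z":0,"ax":0,"ay":0,"az":0,"hand":0},
    {"x":0,"y":0,"z":0,"ax":0,"ay":0,"az":0,"hand":0}
  ],
  "grip_force": 30
}}

```text
clock: 4.0
eef_pos: [565.9, 264.0, 9.6]
tcp_rot: [-3.142, -0.0, 0.152]
contact_force: [-0.1, -0.2, 0.5]
opening: 0.0
grasp_force: 0.0
```

```bash
python3 -c "
from h import *
im=imaging.grab_frame('wrist');cv2.imwrite('pics/w4.png',im[100:,100:460,::-1])"
```

```text
(no output)
```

View pics/w4.png

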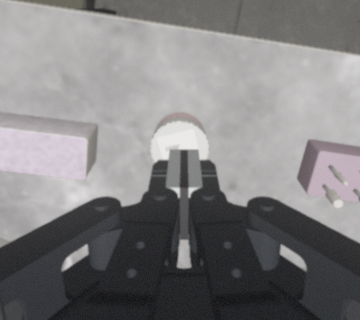

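The shut fingertips at (283,250) overlap the unmoved lid, so the tips must be above the lid despite the low z reading. I'll check the tip height from the scene camera.

```bash
python3 -c "
from h import *
im=imaging.grab_frame('scene');c=imaging.camera_info('scene')
p=monitor.sense()['eef_pos']
for z in (0,20,40): print(z,cv2.projectPoints(np.array([[p[0],p[1],p[2]+z]]),cv2.Rodrigues(c['R'])[0],c['t'],c['mtx'],c['dist'])[0].ravel())
print(p, cv2.projectPoints(np.array([[566.,265,23],[550.,265,23]]),cv2.Rodrigues(c['R'])[0],c['t'],c['mtx'],c['dist'])[0])
cv2.imwrite('pics/s2.png',cv2.resize(im[180:300,280:440,::-1],None,fx=5,fy=5,interpolation=cv2.INTER_CUBIC))"
```

```text
0 [356.89394009 261.12943306]
20 [358.51471671 257.64397079]
40 [360.2072461  254.00465949]
[565.94297236 263.96863009   9.64138431] [[[358.46267995 258.80129282]]

 [[357.04598558 251.68166639]]]
```

View pics/s2.png

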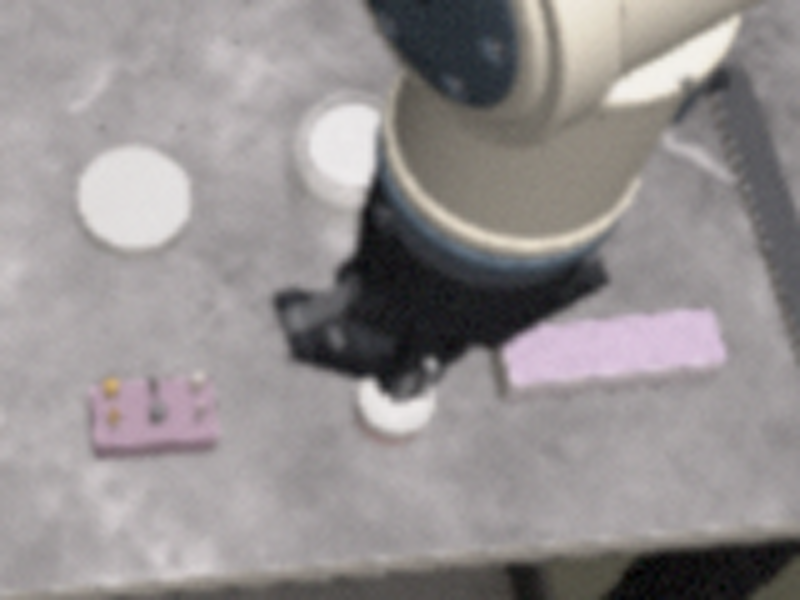

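The scene view shows the tip at (402,385) covering the back of the lid, so the fingers really are above it. I'll open, go down 20 mm while watching the force, and close again.

>>> {"name": "drive_tool", "arguments": {
  "plan": [
    {"x":0,"y":0,"z":0,"ax":0,"ay":0,"az":0,"hand":55},
    {"x":0,"y":0,"z":0,"ax":0,"ay":0,"az":0,"hand":55},
    {"x":0,"y":0,"z":0,"ax":0,"ay":0,"az":0,"hand":55},
    {"x":0,"y":0,"z":0,"ax":0,"ay":0,"az":0,"hand":55},
    {"x":0,"y":0,"z":0,"ax":0,"ay":0,"az":0,"hand":55},
    {"x":0,"y":0,"z":0.1,"ax":0,"ay":0,"az":0,"hand":55},
    {"x":0,"y":0,"z":0.15,"ax":0,"ay":0,"az":0,"hand":55},
    {"x":0,"y":0,"z":0.2,"ax":0,"ay":0,"az":0,"hand":55}
  ]
}}

```text
clock: 4.9
eef_pos: [565.7, 263.8, -0.8]
tcp_rot: [3.141, 0.001, 0.152]
contact_force: [0.8, 0.9, 0.1]
opening: 0.642
grasp_force: 0.0
```

>>> {"name": "drive_tool", "arguments": {
  "plan": [
    {"x":0,"y":0,"z":0.05,"ax":0,"ay":0,"az":0,"hand":55},
    {"x":0,"y":0,"z":0.1,"ax":0,"ay":0,"az":0,"hand":55},
    {"x":0,"y":0,"z":0.15,"ax":0,"ay":0,"az":0,"hand":55},
    {"x":0,"y":0,"z":0.2,"ax":0,"ay":0,"az":0,"hand":55}
  ]
}}

```text
clock: 5.3
eef_pos: [565.9, 263.9, -10.6]
tcp_rot: [3.142, 0.0, 0.152]
contact_force: [-0.6, -0.2, 0.0]
opening: 0.642
grasp_force: 0.0
```

>>> {"name": "drive_tool", "arguments": {
  "plan": [
    {"x":0,"y":0,"z":0,"ax":0,"ay":0,"az":0,"hand":20},
    {"x":0,"y":0,"z":0,"ax":0,"ay":0,"az":0,"hand":20},
    {"x":0,"y":0,"z":0,"ax":0,"ay":0,"az":0,"hand":20},
    {"x":0,"y":0,"z":0,"ax":0,"ay":0,"az":0,"hand":20},
    {"x":0,"y":0,"z":0,"ax":0,"ay":0,"az":0,"hand":20},
    {"x":0,"y":0,"z":0,"ax":0,"ay":0,"az":0,"hand":20}
  ]
}}

```text
clock: 5.9
eef_pos: [566.4, 264.4, -9.9]
tcp_rot: [-3.141, -0.001, 0.152]
contact_force: [-0.2, 3.0, 4.2]
opening: 0.233
grasp_force: 2.3
```

>>> {"name": "drive_tool", "arguments": {
  "plan": [
    {"x":0,"y":0,"z":0,"ax":0,"ay":0,"az":0,"hand":55},
    {"x":0,"y":0,"z":0,"ax":0,"ay":0,"az":0,"hand":55},
    {"x":0,"y":0,"z":0,"ax":0,"ay":0,"az":0,"hand":55},
    {"x":0,"y":0,"z":0,"ax":0,"ay":0,"az":0,"hand":55},
    {"x":0,"y":0,"z":0,"ax":0,"ay":0,"az":0,"hand":55},
    {"x":0,"y":0,"z":0.1,"ax":0,"ay":0,"az":0,"hand":55},
    {"x":0,"y":0,"z":0.2,"ax":0,"ay":0,"az":0,"hand":55},
    {"x":0,"y":0,"z":0.26,"ax":0,"ay":0,"az":0,"hand":55}
  ]
}}

```text
clock: 6.7
eef_pos: [565.5, 263.7, -24.2]
tcp_rot: [3.141, 0.001, 0.152]
contact_force: [-0.6, -0.0, -0.3]
opening: 0.647
grasp_force: 0.0
```

>>> {"name": "drive_tool", "arguments": {
  "plan": [
    {"x":0,"y":0,"z":0,"ax":0,"ay":0,"az":0,"hand":20},
    {"x":0,"y":0,"z":0,"ax":0,"ay":0,"az":0,"hand":20},
    {"x":0,"y":0,"z":0,"ax":0,"ay":0,"az":0,"hand":20},
    {"x":0,"y":0,"z":0,"ax":0,"ay":0,"az":0,"hand":20},
    {"x":0,"y":0,"z":0,"ax":0,"ay":0,"az":0,"hand":20},
    {"x":0,"y":0,"z":0,"ax":0,"ay":0,"az":0,"hand":20}
  ]
}}

```text
clock: 7.3
eef_pos: [566.0, 264.0, -23.3]
tcp_rot: [-3.142, -0.0, 0.152]
contact_force: [-0.8, 0.6, 0.5]
opening: 0.344
grasp_force: 29.6
```

```bash
python3 -c "
from h import *
im=imaging.grab_frame('wrist');cv2.imwrite('pics/w5.png',im[120:,100:460,::-1])
go(456,52,70,8.5)"
```

```text
x -2.817 y 3.856 z -1.866 az 0.039 from [566.  264.  -23.3] 8.7 t 7.35 op 0.346
```

View pics/w5.png

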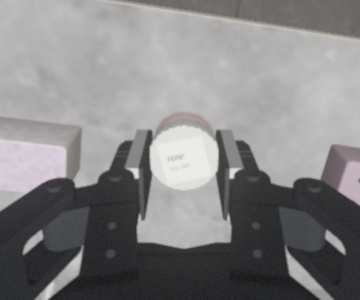

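>>> {"name": "drive_tool", "arguments": {
  "plan": [
    {"x":0,"y":0,"z":-0.6,"ax":0,"ay":0,"az":0,"hand":20},
    {"x":0,"y":0,"z":-1.5,"ax":0,"ay":0,"az":0,"hand":20},
    {"x":-0.4,"y":0.5,"z":-1.9,"ax":0,"ay":0,"az":0,"hand":20},
    {"x":-0.9,"y":1.2,"z":-1.9,"ax":0,"ay":0,"az":0,"hand":20},
    {"x":-1.4,"y":1.9,"z":-1.9,"ax":0,"ay":0,"az":0,"hand":20},
    {"x":-1.9,"y":2.6,"z":-1.9,"ax":0,"ay":0,"az":0,"hand":20},
    {"x":-2.4,"y":3.3,"z":-1.9,"ax":0,"ay":0,"az":0,"hand":20},
    {"x":-2.82,"y":3.86,"z":-1.9,"ax":0,"ay":0,"az":0,"hand":20}
  ]
}}

```text
clock: 8.15
eef_pos: [454.5, 50.2, 71.7]
tcp_rot: [3.141, 0.0, 0.152]
contact_force: [0.6, -0.5, -0.5]
opening: 0.344
grasp_force: 29.8
```

>>> {"name": "drive_tool", "arguments": {
  "plan": [
    {"x":0,"y":0,"z":0,"ax":0,"ay":0,"az":0,"hand":20},
    {"x":0,"y":0,"z":0,"ax":0,"ay":0,"az":0,"hand":20}
  ]
}}

```text
clock: 8.35
eef_pos: [456.1, 51.4, 72.0]
tcp_rot: [-3.141, -0.001, 0.151]
contact_force: [0.9, 0.4, -0.6]
opening: 0.34
grasp_force: 29.8
```

```bash
python3 -c "
from h import *
im=imaging.grab_frame('wrist');cv2.imwrite('pics/w6.png',im[:,:,::-1])
im=im[:,:,::-1].copy(); c=imaging.camera_info('wrist')
go(456,52,-18.5,8.5)"
```

```text
x -0.013 y -0.003 z 1.810 az 0.031 from [456.7  52.   72. ] 8.7 t 8.4 op 0.342
```

View pics/w6.png

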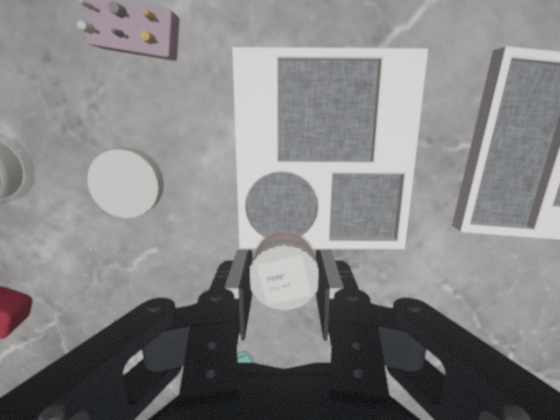

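The jar is held upright with its lid at (284,278). The round pocket is at (282,205), the small square at (367,207), the large one at (329,110), and the tray corners are (234,48), (426,48), (405,248), (240,248).

```bash
python3 -c "
from h import *
c=imaging.camera_info('wrist')
print('jar',ray(c,[(284,278)],118),'round',ray(c,[(282,205)],13))
q=ray(c,[(367,207),(329,110)],10); print(q)
print(rect(ray(c,[(234,48),(426,48),(405,248),(240,248)],14)))
# buffer/filing tray left pocket corners
go(456,52,-18.5,8.5)"
```

```text
jar [[457.95253402  51.17539074]] round [[460.14140659  52.80731859]]
[[467.35297171 -10.39780556]
 [531.57466202  30.93067017]]
[500.5, 27.7, 140.0, 126.0, 8.7]
x -0.013 y -0.003 z 1.810 az 0.031 from [456.7  52.   72. ] 8.7 t 8.4 op 0.342
```

>>> {"name": "drive_tool", "arguments": {
  "plan": [
    {"x":0.05,"y":0,"z":0.5,"ax":0,"ay":0,"az":0,"hand":20},
    {"x":0.05,"y":0,"z":1.1,"ax":0,"ay":0,"az":0,"hand":20},
    {"x":0.05,"y":0,"z":1.5,"ax":0,"ay":0,"az":0,"hand":20},
    {"x":0.05,"y":0,"z":1.7,"ax":0,"ay":0,"az":0,"hand":20},
    {"x":0.05,"y":0,"z":1.76,"ax":0,"ay":0,"az":0,"hand":20},
    {"x":0.05,"y":0,"z":1.8,"ax":0,"ay":0,"az":0,"hand":20},
    {"x":0.05,"y":0,"z":1.8,"ax":0,"ay":0,"az":0,"hand":20}
  ]
}}

```text
clock: 9.1
eef_pos: [459.0, 52.5, -17.9]
tcp_rot: [3.142, -0.001, 0.153]
contact_force: [0.7, -0.6, 0.7]
opening: 0.343
grasp_force: 29.8
```

>>> {"name": "drive_tool", "arguments": {
  "plan": [
    {"x":0,"y":0,"z":0,"ax":0,"ay":0,"az":0,"hand":45},
    {"x":0,"y":0,"z":0,"ax":0,"ay":0,"az":0,"hand":45},
    {"x":0,"y":0,"z":0,"ax":0,"ay":0,"az":0,"hand":45},
    {"x":0,"y":0,"z":-0.4,"ax":0,"ay":0,"az":0,"hand":50},
    {"x":0,"y":0,"z":-1.0,"ax":0,"ay":0,"az":0,"hand":50},
    {"x":0,"y":0,"z":-1.8,"ax":0,"ay":0,"az":0,"hand":50},
    {"x":0,"y":0,"z":-2.4,"ax":0,"ay":0,"az":0,"hand":50},
    {"x":0,"y":0,"z":-2.4,"ax":0,"ay":0,"az":0,"hand":50}
  ]
}}

```text
clock: 9.9
eef_pos: [461.2, 52.4, 105.6]
tcp_rot: [3.141, -0.007, 0.152]
contact_force: [0.3, 0.2, -0.3]
opening: 0.582
grasp_force: 0.0
```

```bash
python3 -c "
from h import *
im=imaging.grab_frame('top')[:,:,::-1].copy();cv2.imwrite('pics/t2.png',im);c=imaging.camera_info('top')
go(336,266,100,-14)
"
```

```text
x -1.803 y -4.601 z 0.074 az 3.788 from [460.   52.3 103.7] 8.7 t 9.95 op 0.585
```

>>> {"name": "drive_tool", "arguments": {
  "plan": [
    {"x":-0.35,"y":-0.9,"z":0,"ax":0,"ay":0,"az":0.8,"hand":50},
    {"x":-0.7,"y":-1.8,"z":0,"ax":0,"ay":0,"az":1.6,"hand":50},
    {"x":-1.05,"y":-2.7,"z":0,"ax":0,"ay":0,"az":2.4,"hand":50},
    {"x":-1.4,"y":-3.6,"z":0,"ax":0,"ay":0,"az":3.2,"hand":50},
    {"x":-1.8,"y":-4.5,"z":0,"ax":0,"ay":0,"az":3.8,"hand":50},
    {"x":-1.8,"y":-4.6,"z":0,"ax":0,"ay":0,"az":3.8,"hand":50},
    {"x":-1.8,"y":-4.6,"z":0,"ax":0,"ay":0,"az":3.8,"hand":50},
    {"x":-1.8,"y":-4.6,"z":0,"ax":0,"ay":0,"az":3.8,"hand":50}
  ]
}}

```text
clock: 10.75
eef_pos: [334.3, 265.0, 101.0]
tcp_rot: [3.14, 0.001, -0.245]
contact_force: [-0.6, 0.5, 0.2]
opening: 0.584
grasp_force: 0.0
```

Run:
```python
from h import *
im=imaging.grab_frame("wrist")[:,:,::-1].copy(); c=imaging.camera_info("wrist"); cv2.imwrite("pics/w7.png",im)
t=cv2.imread("pics/t2.png")[140:290,260:440]; cv2.imwrite("pics/v7.png",np.hstack([im,cv2.copyMakeBorder(cv2.resize(t,None,fx=1.33,fy=1.33),0,420-int(150*1.33+.5),0,0,cv2.BORDER_CONSTANT)])[:420])
go(336,266,8,-14)
```

```text
x 0.020 y -0.032 z 1.862 az -0.016 from [334.6 264.7 101.1] -14.1 t 10.8 op 0.585
```

View pics/v7.png

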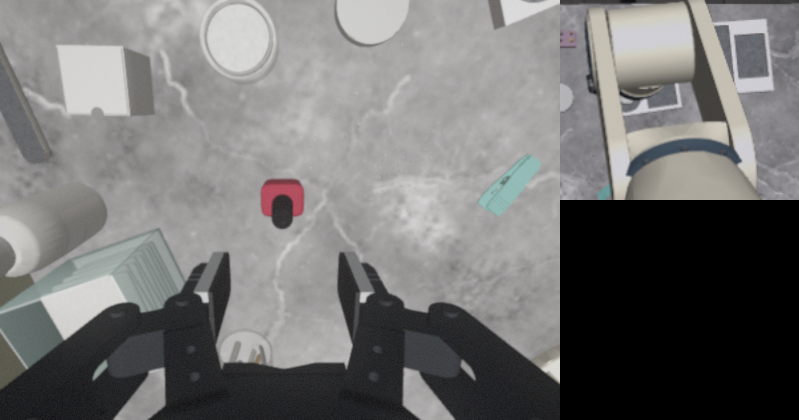

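The bottle is upright, with its cap top at about (282,216) and its body top at (282,194). The carton's top face has corners of about (57,45), (123,47), (132,115), (68,113).

Run:
```python
from h import *
c=imaging.camera_info("wrist")
im=cv2.imread("pics/w7.png")
H,S,V=cv2.split(cv2.cvtColor(im,cv2.COLOR_BGR2HSV))
b=blob((V<70),(282,210)); print(b.min(0),b.max(0))
top=(b[:,0].min()+b[:,0].max())/2, b[:,1].max()-10.
print("cap",ray(c,[top],74),ray(c,[(282,194)],31))
g=im.min(2)
b=blob(g>185,(95,80)); print("carton",None if b is None else rect(ray(c,b,46)))
print(rect(ray(c,[(57,45),(123,47),(132,115),(68,113)],46)))
go(336,266,8,-14)
```

```text
[273 196] [291 227]
cap [[339.67177194 263.68447595]] [[343.7207438  262.79921621]]
carton None
[451.3, 361.5, 43.9, 41.8, 74.1]
x 0.020 y -0.032 z 1.862 az -0.016 from [334.6 264.7 101.1] -14.1 t 10.8 op 0.585
```

>>> {"name": "drive_tool", "arguments": {
  "plan": [
    {"x":0.09,"y":0,"z":0.3,"ax":0,"ay":0,"az":0,"hand":50},
    {"x":0.09,"y":0,"z":0.8,"ax":0,"ay":0,"az":0,"hand":50},
    {"x":0.09,"y":0,"z":1.3,"ax":0,"ay":0,"az":0,"hand":50},
    {"x":0.09,"y":0,"z":1.7,"ax":0,"ay":0,"az":0,"hand":50},
    {"x":0.09,"y":0,"z":1.86,"ax":0,"ay":0,"az":0,"hand":50},
    {"x":0.09,"y":0,"z":1.86,"ax":0,"ay":0,"az":0,"hand":30},
    {"x":0.09,"y":0,"z":1.86,"ax":0,"ay":0,"az":0,"hand":20},
    {"x":0.09,"y":0,"z":1.86,"ax":0,"ay":0,"az":0,"hand":5}
  ]
}}

```text
clock: 11.6
eef_pos: [339.7, 265.0, 9.5]
tcp_rot: [-3.14, -0.001, -0.246]
contact_force: [0.8, -0.1, -1.1]
opening: 0.128
grasp_force: 31.2
```

>>> {"name": "drive_tool", "arguments": {
  "plan": [
    {"x":0,"y":0,"z":0,"ax":0,"ay":0,"az":0,"hand":0},
    {"x":0,"y":0,"z":0,"ax":0,"ay":0,"az":0,"hand":0},
    {"x":0,"y":0,"z":0,"ax":0,"ay":0,"az":0,"hand":0},
    {"x":0,"y":0,"z":0,"ax":0,"ay":0,"az":0,"hand":0},
    {"x":0,"y":0,"z":0,"ax":0,"ay":0,"az":0,"hand":0}
  ],
  "grip_force": 40
}}

```text
clock: 12.1
eef_pos: [339.5, 265.2, 9.5]
tcp_rot: [-3.14, -0.001, -0.245]
contact_force: [1.2, -2.5, 8.3]
opening: 0.124
grasp_force: 42.0
```

```bash
python3 -c "
from h import *
go(467,-9,100,8.6)"
```

```text
x 3.803 y 4.701 z -1.811 az -3.773 from [339.5 265.2   9.5] -14.0 t 12.1 op 0.124
```

>>> {"name": "drive_tool", "arguments": {
  "plan": [
    {"x":0,"y":0,"z":-0.5,"ax":0,"ay":0,"az":0,"hand":0},
    {"x":0,"y":0,"z":-1.3,"ax":0,"ay":0,"az":0,"hand":0},
    {"x":0.5,"y":0.6,"z":-1.5,"ax":0,"ay":0,"az":-0.5,"hand":0},
    {"x":1.0,"y":1.2,"z":-1.5,"ax":0,"ay":0,"az":-1.0,"hand":0},
    {"x":1.6,"y":2.0,"z":-1.5,"ax":0,"ay":0,"az":-1.8,"hand":0},
    {"x":2.2,"y":2.7,"z":-1.5,"ax":0,"ay":0,"az":-2.5,"hand":0},
    {"x":2.8,"y":3.4,"z":-1.5,"ax":0,"ay":0,"az":-3.1,"hand":0},
    {"x":3.3,"y":4.1,"z":-1.5,"ax":0,"ay":0,"az":-3.77,"hand":0}
  ]
}}

```text
clock: 12.9
eef_pos: [450.2, 24.0, 84.2]
tcp_rot: [3.142, -0.002, 0.152]
contact_force: [0.6, 1.2, -0.1]
opening: 0.127
grasp_force: 40.9
```

```bash
python3 -c "
from h import *
go(467,-9,14.5,8.6)"
```

```text
x 0.233 y 0.703 z 1.394 az 0.018 from [450.2  24.   84.2] 8.7 t 12.9 op 0.127
```

>>> {"name": "drive_tool", "arguments": {
  "plan": [
    {"x":0.2,"y":0.6,"z":0,"ax":0,"ay":0,"az":0,"hand":0},
    {"x":0.2,"y":0.6,"z":0,"ax":0,"ay":0,"az":0,"hand":0},
    {"x":0.2,"y":0.6,"z":0,"ax":0,"ay":0,"az":0,"hand":0}
  ]
}}

```text
clock: 13.2
eef_pos: [463.2, -2.7, 83.7]
tcp_rot: [-3.141, 0.0, 0.147]
contact_force: [-0.5, 0.6, -0.1]
opening: 0.129
grasp_force: 40.9
```

```bash
python3 -c "
from h import *
im=imaging.grab_frame('wrist');cv2.imwrite('pics/w8.png',im[:,:,::-1])
go(467,-9,14.5,8.6)"
```

```text
x 0.063 y 0.150 z 1.382 az -0.014 from [462.8  -2.1  83.6] 8.5 t 13.25 op 0.127
```

View pics/w8.png

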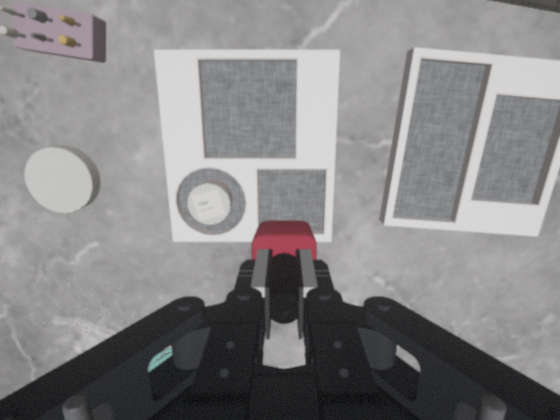

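The jar is seated in the round pocket (209,203) and the bottle hangs upright over the small pocket. Filing tray corners are long pocket (420,59), (490,65), (459,223), (394,216) and short pocket (497,95), (562,100), (535,206), (474,200).

>>> {"name": "drive_tool", "arguments": {
  "plan": [
    {"x":0.06,"y":0.15,"z":0,"ax":0,"ay":0,"az":0,"hand":0},
    {"x":0.06,"y":0.15,"z":0.4,"ax":0,"ay":0,"az":0,"hand":0},
    {"x":0.06,"y":0.15,"z":0.8,"ax":0,"ay":0,"az":0,"hand":0},
    {"x":0.06,"y":0.15,"z":1.1,"ax":0,"ay":0,"az":0,"hand":0},
    {"x":0.06,"y":0.15,"z":1.28,"ax":0,"ay":0,"az":0,"hand":0},
    {"x":0.06,"y":0.15,"z":1.34,"ax":0,"ay":0,"az":0,"hand":0},
    {"x":0.06,"y":0.15,"z":1.38,"ax":0,"ay":0,"az":0,"hand":0},
    {"x":0.06,"y":0.15,"z":1.38,"ax":0,"ay":0,"az":0,"hand":0}
  ]
}}

```text
clock: 14.05
eef_pos: [467.8, -9.2, 14.9]
tcp_rot: [3.141, -0.001, 0.15]
contact_force: [-0.2, 0.2, -0.4]
opening: 0.123
grasp_force: 40.9
```

>>> {"name": "drive_tool", "arguments": {
  "plan": [
    {"x":0,"y":0,"z":0,"ax":0,"ay":0,"az":0,"hand":20},
    {"x":0,"y":0,"z":0,"ax":0,"ay":0,"az":0,"hand":40},
    {"x":0,"y":0,"z":0,"ax":0,"ay":0,"az":0,"hand":40},
    {"x":0,"y":0,"z":0,"ax":0,"ay":0,"az":0,"hand":40},
    {"x":0,"y":0,"z":-0.4,"ax":0,"ay":0,"az":0,"hand":40},
    {"x":0,"y":0,"z":-1.0,"ax":0,"ay":0,"az":0,"hand":60},
    {"x":0,"y":0,"z":-1.8,"ax":0,"ay":0,"az":0,"hand":60},
    {"x":0,"y":0,"z":-2.0,"ax":0,"ay":0,"az":0,"hand":60}
  ]
}}

```text
clock: 14.85
eef_pos: [469.7, -9.5, 118.2]
tcp_rot: [3.141, -0.005, 0.149]
contact_force: [1.5, 0.1, -0.7]
opening: 0.702
grasp_force: 0.0
```

Run:
```python
from h import *
im=cv2.imread('pics/w8.png'); g=im.min(2)
# wrist pose was at (462.8,-2.1,83.6): shift current camera to that pose approximately
c=imaging.camera_info('wrist'); s=monitor.sense(); o=-c["R"].T@c["t"]+np.array([462.8,-2.1,83.6])-s["eef_pos"]; c["t"]=-c["R"]@o
for n,q in [("long",[(420,59),(490,65),(459,223),(394,216)]),("short",[(497,95),(562,100),(535,206),(474,200)]),("small",[(257,170),(327,170),(325,236),(260,236)])]: print(n,rect(ray(c,q,10)))
print("jar",ray(c,[(209,203)],27), s["tcp_rot"])
go(451,363,100,-15.5)
```

```text
long [524.9, -112.5, 117.6, 52.9, 4.8]
short [528.8, -170.8, 80.5, 49.5, 5.5]
small [464.3, -9.5, 54.0, 53.2, 8.9]
jar [[460.76200952  51.585124  ]] [ 3.14067346 -0.00531713  0.14919632]
x 0.737 y -7.422 z 0.364 az 4.008 from [469.7  -9.5 118.2] 8.5 t 14.85 op 0.702
```

>>> {"name": "drive_tool", "arguments": {
  "plan": [
    {"x":0.1,"y":-0.9,"z":0,"ax":0,"ay":0,"az":0.5,"hand":62},
    {"x":0.2,"y":-1.9,"z":0,"ax":0,"ay":0,"az":1.0,"hand":62},
    {"x":0.3,"y":-2.9,"z":0,"ax":0,"ay":0,"az":1.6,"hand":62},
    {"x":0.4,"y":-3.9,"z":0,"ax":0,"ay":0,"az":2.2,"hand":62},
    {"x":0.5,"y":-4.9,"z":0,"ax":0,"ay":0,"az":2.8,"hand":62},
    {"x":0.6,"y":-5.9,"z":0,"ax":0,"ay":0,"az":3.4,"hand":62},
    {"x":0.7,"y":-6.8,"z":0,"ax":0,"ay":0,"az":4.0,"hand":62},
    {"x":0.73,"y":-7.42,"z":0.3,"ax":0,"ay":0,"az":4.0,"hand":62}
  ]
}}

```text
clock: 15.65
eef_pos: [449.2, 367.1, 100.8]
tcp_rot: [-3.138, -0.002, -0.27]
contact_force: [1.3, 0.1, -0.0]
opening: 0.729
grasp_force: 0.0
```

>>> {"name": "drive_tool", "arguments": {
  "plan": [
    {"x":0,"y":0,"z":0,"ax":0,"ay":0,"az":0,"hand":62},
    {"x":0,"y":0,"z":0,"ax":0,"ay":0,"az":0,"hand":62},
    {"x":0,"y":0,"z":0,"ax":0,"ay":0,"az":0,"hand":62}
  ]
}}

```text
clock: 15.95
eef_pos: [448.3, 361.9, 99.5]
tcp_rot: [3.141, 0.0, -0.27]
contact_force: [0.2, -0.1, 0.3]
opening: 0.723
grasp_force: 0.0
```

Run:
```python
from h import *
im=imaging.grab_frame("wrist")[:,:,::-1].copy(); c=imaging.camera_info("wrist"); cv2.imwrite("pics/w9.png",im); g=im.min(2)
for th in (170,185,200,215):
    b=blob(g>th,(283,210)); print(th,None if b is None else (b.min(0),b.max(0),rect(ray(c,b,46))))
go(450.5,363,-20,-15.5)
```

```text
170 None
185 None
200 None
215 None
x 0.031 y -0.034 z 2.395 az -0.000 from [448.6 361.8  99.7] -15.5 t 16.0 op 0.729
```

>>> {"name": "drive_tool", "arguments": {
  "plan": [
    {"x":0.03,"y":-0.03,"z":0.3,"ax":0,"ay":0,"az":0,"hand":62},
    {"x":0.03,"y":-0.03,"z":0.8,"ax":0,"ay":0,"az":0,"hand":62},
    {"x":0.03,"y":-0.03,"z":1.2,"ax":0,"ay":0,"az":0,"hand":62},
    {"x":0.03,"y":-0.03,"z":1.5,"ax":0,"ay":0,"az":0,"hand":62},
    {"x":0.03,"y":-0.03,"z":1.8,"ax":0,"ay":0,"az":0,"hand":62},
    {"x":0.03,"y":-0.03,"z":2.1,"ax":0,"ay":0,"az":0,"hand":62},
    {"x":0.03,"y":-0.03,"z":2.3,"ax":0,"ay":0,"az":0,"hand":62},
    {"x":0.03,"y":-0.03,"z":2.4,"ax":0,"ay":0,"az":0,"hand":62}
  ]
}}

```text
clock: 16.8
eef_pos: [449.9, 363.7, -21.5]
tcp_rot: [3.141, 0.001, -0.27]
contact_force: [-0.1, 0.1, 0.6]
opening: 0.729
grasp_force: 0.0
```

>>> {"name": "drive_tool", "arguments": {
  "plan": [
    {"x":0,"y":0,"z":0,"ax":0,"ay":0,"az":0,"hand":50},
    {"x":0,"y":0,"z":0,"ax":0,"ay":0,"az":0,"hand":44},
    {"x":0,"y":0,"z":0,"ax":0,"ay":0,"az":0,"hand":35},
    {"x":0,"y":0,"z":0,"ax":0,"ay":0,"az":0,"hand":30},
    {"x":0,"y":0,"z":0,"ax":0,"ay":0,"az":0,"hand":30},
    {"x":0,"y":0,"z":0,"ax":0,"ay":0,"az":0,"hand":30}
  ],
  "grip_force": 30
}}

```text
clock: 17.4
eef_pos: [450.4, 364.1, -20.1]
tcp_rot: [-3.141, -0.0, -0.27]
contact_force: [-0.6, -0.5, 1.5]
opening: 0.512
grasp_force: 32.3
```

```bash
python3 -c "
from h import *
go(530,32,80,8.6)"
```

```text
x 3.304 y 5.978 z -2.002 az -4.008 from [450.4 364.1 -20.1] -15.4 t 17.4 op 0.512
```

>>> {"name": "drive_tool", "arguments": {
  "plan": [
    {"x":0,"y":0,"z":-0.7,"ax":0,"ay":0,"az":0,"hand":30},
    {"x":0,"y":0,"z":-1.6,"ax":0,"ay":0,"az":0,"hand":30},
    {"x":0.3,"y":0.6,"z":-1.9,"ax":0,"ay":0,"az":-0.4,"hand":30},
    {"x":0.8,"y":1.4,"z":-1.9,"ax":0,"ay":0,"az":-1.0,"hand":30},
    {"x":1.3,"y":2.3,"z":-1.9,"ax":0,"ay":0,"az":-1.6,"hand":30},
    {"x":1.8,"y":3.2,"z":-1.9,"ax":0,"ay":0,"az":-2.3,"hand":30},
    {"x":2.3,"y":4.1,"z":-1.9,"ax":0,"ay":0,"az":-3.0,"hand":30},
    {"x":2.7,"y":4.9,"z":-1.9,"ax":0,"ay":0,"az":-4.0,"hand":30}
  ]
}}

```text
clock: 18.2
eef_pos: [515.6, 90.0, 75.0]
tcp_rot: [3.142, -0.001, 0.153]
contact_force: [0.7, -0.5, -0.8]
opening: 0.513
grasp_force: 32.1
```

>>> {"name": "drive_tool", "arguments": {
  "plan": [
    {"x":0,"y":0,"z":0,"ax":0,"ay":0,"az":0,"hand":30},
    {"x":0,"y":0,"z":0,"ax":0,"ay":0,"az":0,"hand":30},
    {"x":0,"y":0,"z":0,"ax":0,"ay":0,"az":0,"hand":30}
  ]
}}

```text
clock: 18.5
eef_pos: [515.0, 92.6, 74.7]
tcp_rot: [-3.141, 0.0, 0.148]
contact_force: [0.7, 0.3, -0.6]
opening: 0.509
grasp_force: 32.1
```

```bash
python3 -c "
from h import *
go(530,32,-15.3,8.6)"
```

```text
x 0.119 y 1.243 z 1.799 az -0.017 from [515.   92.6  74.7] 8.5 t 18.5 op 0.509
```

>>> {"name": "drive_tool", "arguments": {
  "plan": [
    {"x":0.12,"y":0.7,"z":0,"ax":0,"ay":0,"az":0,"hand":30},
    {"x":0.12,"y":1.24,"z":0,"ax":0,"ay":0,"az":0,"hand":30},
    {"x":0.12,"y":1.24,"z":0,"ax":0,"ay":0,"az":0,"hand":30},
    {"x":0.12,"y":1.24,"z":0.6,"ax":0,"ay":0,"az":0,"hand":30},
    {"x":0.12,"y":1.24,"z":1.2,"ax":0,"ay":0,"az":0,"hand":30},
    {"x":0.12,"y":1.24,"z":1.6,"ax":0,"ay":0,"az":0,"hand":30},
    {"x":0.12,"y":1.24,"z":1.73,"ax":0,"ay":0,"az":0,"hand":30},
    {"x":0.12,"y":1.24,"z":1.8,"ax":0,"ay":0,"az":0,"hand":30}
  ]
}}

```text
clock: 19.3
eef_pos: [529.8, 32.8, -15.8]
tcp_rot: [-3.141, 0.001, 0.151]
contact_force: [-0.2, -0.3, -0.5]
opening: 0.511
grasp_force: 32.1
```

>>> {"name": "drive_tool", "arguments": {
  "plan": [
    {"x":0,"y":0,"z":0,"ax":0,"ay":0,"az":0,"hand":30},
    {"x":0,"y":0,"z":0,"ax":0,"ay":0,"az":0,"hand":58},
    {"x":0,"y":0,"z":0,"ax":0,"ay":0,"az":0,"hand":58},
    {"x":0,"y":0,"z":0,"ax":0,"ay":0,"az":0,"hand":58},
    {"x":0,"y":0,"z":-0.4,"ax":0,"ay":0,"az":0,"hand":58},
    {"x":0,"y":0,"z":-1.0,"ax":0,"ay":0,"az":0,"hand":58},
    {"x":0,"y":0,"z":-1.8,"ax":0,"ay":0,"az":0,"hand":58},
    {"x":0,"y":0,"z":-2.4,"ax":0,"ay":0,"az":0,"hand":58}
  ]
}}

```text
clock: 20.1
eef_pos: [530.7, 31.4, 107.0]
tcp_rot: [3.141, -0.002, 0.149]
contact_force: [0.5, -0.0, -1.0]
opening: 0.681
grasp_force: 0.0
```

```bash
python3 -c "
from h import *
go(559.5,163,100,88.5)"
```

```text
x 0.960 y -2.518 z 0.140 az -13.327 from [530.7  31.4 107. ] 8.5 t 20.1 op 0.681
```

>>> {"name": "drive_tool", "arguments": {
  "plan": [
    {"x":0.2,"y":-0.4,"z":0,"ax":0,"ay":0,"az":-1.4,"hand":58},
    {"x":0.4,"y":-0.8,"z":0,"ax":0,"ay":0,"az":-2.8,"hand":58},
    {"x":0.5,"y":-1.2,"z":0,"ax":0,"ay":0,"az":-4.2,"hand":58},
    {"x":0.6,"y":-1.6,"z":0,"ax":0,"ay":0,"az":-5.6,"hand":58},
    {"x":0.8,"y":-2.0,"z":0,"ax":0,"ay":0,"az":-7.0,"hand":58},
    {"x":0.96,"y":-2.4,"z":0,"ax":0,"ay":0,"az":-8.4,"hand":58},
    {"x":0.96,"y":-2.52,"z":0,"ax":0,"ay":0,"az":-9.8,"hand":58},
    {"x":0.96,"y":-2.52,"z":0,"ax":0,"ay":0,"az":-11.0,"hand":58}
  ]
}}

```text
clock: 20.9
eef_pos: [559.1, 164.3, 105.0]
tcp_rot: [3.141, -0.0, 1.308]
contact_force: [0.2, -0.3, 0.4]
opening: 0.677
grasp_force: 0.0
```

>>> {"name": "drive_tool", "arguments": {
  "plan": [
    {"x":0,"y":0,"z":0,"ax":0,"ay":0,"az":-1.2,"hand":58},
    {"x":0,"y":0,"z":0,"ax":0,"ay":0,"az":-2.4,"hand":58},
    {"x":0,"y":0,"z":0,"ax":0,"ay":0,"az":-2.4,"hand":58},
    {"x":0,"y":0,"z":0,"ax":0,"ay":0,"az":-2.4,"hand":58}
  ]
}}

```text
clock: 21.3
eef_pos: [559.1, 163.1, 104.9]
tcp_rot: [3.141, -0.0, 1.549]
contact_force: [0.9, -0.8, 0.5]
opening: 0.673
grasp_force: 0.0
```

Run:
```python
from h import *
im=imaging.grab_frame("wrist")[:,:,::-1].copy(); c=imaging.camera_info("wrist"); cv2.imwrite("pics/w10.png",im)
H,S,V=cv2.split(cv2.cvtColor(im,cv2.COLOR_BGR2HSV))
pur=((H>135)&(H<175)&(S>30)).astype(np.uint8); pur=cv2.morphologyEx(pur,cv2.MORPH_CLOSE,np.ones((9,9),np.uint8))
n,l,st,ce=cv2.connectedComponentsWithStats(pur)
for i in range(1,n):
    if st[i,4]>300: print(st[i],ce[i],rect(ray(c,np.argwhere(l==i)[:,::-1],20)))
go(559.5,163,-25,89)
```

```text
[ 371  254  189  166 8467] [485.31959372 365.90835006] [738.9, -11.7, 223.7, 121.9, -52.8]
[  0 363  68  57 761] [ 28.60183968 391.66228647] [304.5, -20.6, 96.8, 34.3, 45.4]
[ 319  370   97   50 2237] [367.26419312 400.83728207] [639.9, -40.5, 98.8, 61.5, -1.6]
[ 175  384   99   36 1457] [218.10569664 407.8702814 ] [494.7, -45.6, 99.3, 44.6, -1.1]
x -0.002 y 0.009 z 2.597 az -0.043 from [559.1 163.1 104.8] 88.7 t 21.35 op 0.677
```

View pics/w10.png

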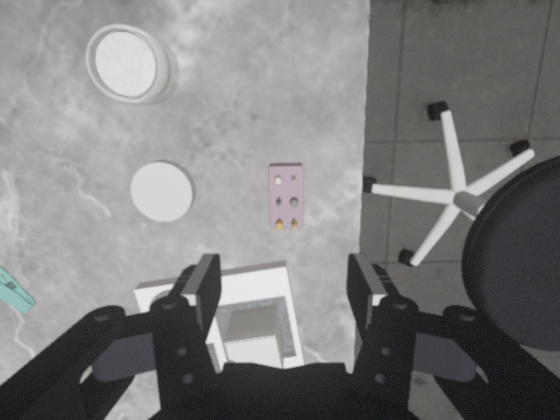

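The bit stand top spans about (269,165) to (303,227), and the carton stands in its pocket at (252,340).

Run:
```python
from h import *
c=imaging.camera_info("wrist")
b=rect(ray(c,[(269,165),(302,164),(303,227),(269,228)],20)); print(b)
go(b[0],b[1],-25,89)
```

```text
[560.6, 164.7, 52.9, 28.4, -89.5]
x 0.032 y 0.030 z 2.597 az -0.043 from [559.1 163.1 104.8] 88.7 t 21.35 op 0.677
```

>>> {"name": "drive_tool", "arguments": {
  "plan": [
    {"x":0.03,"y":0.02,"z":0.4,"ax":0,"ay":0,"az":0,"hand":52},
    {"x":0.03,"y":0.02,"z":0.9,"ax":0,"ay":0,"az":0,"hand":52},
    {"x":0.03,"y":0.02,"z":1.4,"ax":0,"ay":0,"az":0,"hand":52},
    {"x":0.03,"y":0.02,"z":1.8,"ax":0,"ay":0,"az":0,"hand":52},
    {"x":0.03,"y":0.02,"z":2.1,"ax":0,"ay":0,"az":0,"hand":52},
    {"x":0.03,"y":0.02,"z":2.4,"ax":0,"ay":0,"az":0,"hand":52},
    {"x":0.03,"y":0.02,"z":2.55,"ax":0,"ay":0,"az":0,"hand":52},
    {"x":0.03,"y":0.02,"z":2.64,"ax":0,"ay":0,"az":0,"hand":52}
  ]
}}

```text
clock: 22.15
eef_pos: [560.0, 164.6, -27.9]
tcp_rot: [-3.141, 0.0, 1.552]
contact_force: [-0.8, 0.2, 0.5]
opening: 0.61
grasp_force: 0.0
```

>>> {"name": "drive_tool", "arguments": {
  "plan": [
    {"x":0,"y":0,"z":0,"ax":0,"ay":0,"az":0,"hand":45},
    {"x":0,"y":0,"z":0,"ax":0,"ay":0,"az":0,"hand":35},
    {"x":0,"y":0,"z":0,"ax":0,"ay":0,"az":0,"hand":20},
    {"x":0,"y":0,"z":0,"ax":0,"ay":0,"az":0,"hand":15},
    {"x":0,"y":0,"z":0,"ax":0,"ay":0,"az":0,"hand":15},
    {"x":0,"y":0,"z":0,"ax":0,"ay":0,"az":0,"hand":15}
  ],
  "grip_force": 40
}}

```text
clock: 22.75
eef_pos: [560.7, 164.9, -26.5]
tcp_rot: [3.14, -0.0, 1.553]
contact_force: [-1.1, -0.2, 6.5]
opening: 0.317
grasp_force: 40.5
```

```bash
python3 -c "
from h import *
go(528.3,-170,75,3.7)"
```

```text
x -6.709 y -0.526 z -2.030 az 14.209 from [560.7 164.9 -26.5] 89.0 t 22.75 op 0.317
```

>>> {"name": "drive_tool", "arguments": {
  "plan": [
    {"x":0,"y":0,"z":-0.7,"ax":0,"ay":0,"az":0,"hand":15},
    {"x":0,"y":0,"z":-1.6,"ax":0,"ay":0,"az":0,"hand":15},
    {"x":-0.6,"y":-0.05,"z":-2.0,"ax":0,"ay":0,"az":1.3,"hand":15},
    {"x":-1.4,"y":-0.1,"z":-2.0,"ax":0,"ay":0,"az":2.6,"hand":15},
    {"x":-2.2,"y":-0.2,"z":-2.0,"ax":0,"ay":0,"az":3.9,"hand":15},
    {"x":-3.0,"y":-0.25,"z":-2.0,"ax":0,"ay":0,"az":5.2,"hand":15},
    {"x":-3.8,"y":-0.3,"z":-2.0,"ax":0,"ay":0,"az":6.5,"hand":15},
    {"x":-4.5,"y":-0.4,"z":-2.0,"ax":0,"ay":0,"az":7.8,"hand":15}
  ]
}}

```text
clock: 23.55
eef_pos: [535.7, -61.8, 72.9]
tcp_rot: [3.141, -0.0, 0.73]
contact_force: [0.2, 0.5, -0.8]
opening: 0.314
grasp_force: 39.9
```

>>> {"name": "drive_tool", "arguments": {
  "plan": [
    {"x":0,"y":0,"z":0,"ax":0,"ay":0,"az":1.3,"hand":15},
    {"x":0,"y":0,"z":0,"ax":0,"ay":0,"az":2.6,"hand":15},
    {"x":0,"y":0,"z":0,"ax":0,"ay":0,"az":3.9,"hand":15},
    {"x":0,"y":0,"z":0,"ax":0,"ay":0,"az":5.2,"hand":15},
    {"x":0,"y":0,"z":0,"ax":0,"ay":0,"az":6.4,"hand":15},
    {"x":0,"y":0,"z":0,"ax":0,"ay":0,"az":6.4,"hand":15},
    {"x":0,"y":0,"z":0,"ax":0,"ay":0,"az":6.4,"hand":15}
  ]
}}

```text
clock: 24.25
eef_pos: [535.8, -59.9, 72.7]
tcp_rot: [-3.142, 0.0, 0.069]
contact_force: [-0.5, -0.5, -1.2]
opening: 0.314
grasp_force: 39.9
```

```bash
python3 -c "
from h import *
go(528.3,-170,-21.7,3.7)"
```

```text
x -0.302 y 2.186 z 1.887 az 0.044 from [535.8 -59.9  72.7] 4.0 t 24.25 op 0.314
```

>>> {"name": "drive_tool", "arguments": {
  "plan": [
    {"x":-0.1,"y":0.8,"z":0,"ax":0,"ay":0,"az":0,"hand":15},
    {"x":-0.2,"y":1.6,"z":0,"ax":0,"ay":0,"az":0,"hand":15},
    {"x":-0.3,"y":2.19,"z":0,"ax":0,"ay":0,"az":0,"hand":15},
    {"x":-0.3,"y":2.19,"z":0.3,"ax":0,"ay":0,"az":0,"hand":15},
    {"x":-0.3,"y":2.19,"z":0.9,"ax":0,"ay":0,"az":0,"hand":15},
    {"x":-0.3,"y":2.19,"z":1.4,"ax":0,"ay":0,"az":0,"hand":15},
    {"x":-0.3,"y":2.19,"z":1.7,"ax":0,"ay":0,"az":0,"hand":15},
    {"x":-0.3,"y":2.19,"z":1.8,"ax":0,"ay":0,"az":0,"hand":15}
  ]
}}

```text
clock: 25.05
eef_pos: [527.1, -169.8, -18.8]
tcp_rot: [-3.141, 0.002, 0.067]
contact_force: [-0.4, 0.5, -1.1]
opening: 0.317
grasp_force: 39.9
```

>>> {"name": "drive_tool", "arguments": {
  "plan": [
    {"x":0,"y":0,"z":0.06,"ax":0,"ay":0,"az":0,"hand":15},
    {"x":0,"y":0,"z":0.08,"ax":0,"ay":0,"az":0,"hand":15},
    {"x":0,"y":0,"z":0.08,"ax":0,"ay":0,"az":0,"hand":15}
  ]
}}

```text
clock: 25.35
eef_pos: [528.8, -170.3, -20.6]
tcp_rot: [3.141, -0.001, 0.066]
contact_force: [0.4, -0.2, -1.0]
opening: 0.318
grasp_force: 39.9
```

Release, rise, and head for the buffer.

>>> {"name": "drive_tool", "arguments": {
  "plan": [
    {"x":0,"y":0,"z":0,"ax":0,"ay":0,"az":0,"hand":45},
    {"x":0,"y":0,"z":0,"ax":0,"ay":0,"az":0,"hand":45},
    {"x":0,"y":0,"z":0,"ax":0,"ay":0,"az":0,"hand":45},
    {"x":0,"y":0,"z":-0.3,"ax":0,"ay":0,"az":0,"hand":45},
    {"x":0,"y":0,"z":-0.8,"ax":0,"ay":0,"az":0,"hand":45},
    {"x":0,"y":0,"z":-1.5,"ax":0,"ay":0,"az":0,"hand":45},
    {"x":0,"y":0,"z":-2.3,"ax":0,"ay":0,"az":0,"hand":45},
    {"x":0,"y":0,"z":-2.5,"ax":0,"ay":0,"az":0,"hand":45}
  ]
}}

```text
clock: 26.15
eef_pos: [530.7, -171.0, 108.9]
tcp_rot: [3.139, -0.006, 0.066]
contact_force: [-0.1, 1.1, 0.0]
opening: 0.524
grasp_force: 0.0
```

>>> {"name": "drive_tool", "arguments": {
  "plan": [
    {"x":0.2,"y":-0.9,"z":0,"ax":0,"ay":0,"az":-1.4,"hand":52},
    {"x":0.2,"y":-1.8,"z":0,"ax":0,"ay":0,"az":-2.8,"hand":52},
    {"x":0.2,"y":-2.7,"z":0,"ax":0,"ay":0,"az":-4.2,"hand":52},
    {"x":0.2,"y":-3.6,"z":0,"ax":0,"ay":0,"az":-5.6,"hand":52},
    {"x":0.2,"y":-4.5,"z":0,"ax":0,"ay":0,"az":-7.0,"hand":52},
    {"x":0.2,"y":-5.4,"z":0,"ax":0,"ay":0,"az":-8.4,"hand":52},
    {"x":0.2,"y":-6.2,"z":0,"ax":0,"ay":0,"az":-9.8,"hand":52},
    {"x":0.2,"y":-6.8,"z":0,"ax":0,"ay":0,"az":-11.0,"hand":52}
  ]
}}

```text
clock: 26.95
eef_pos: [515.3, 172.1, 104.2]
tcp_rot: [3.141, -0.0, 1.224]
contact_force: [0.3, -0.8, 0.1]
opening: 0.61
grasp_force: 0.0
```

```bash
python3 -c "
from h import *
go(551,358,100,91)"
```

```text
x 3.740 y -0.591 z 0.084 az -3.474 from [515.3 172.1 104.2] 70.2 t 26.95 op 0.61
```

>>> {"name": "drive_tool", "arguments": {
  "plan": [
    {"x":0.9,"y":-0.1,"z":0,"ax":0,"ay":0,"az":-1.0,"hand":52},
    {"x":1.8,"y":-0.2,"z":0,"ax":0,"ay":0,"az":-2.0,"hand":52},
    {"x":2.7,"y":-0.4,"z":0,"ax":0,"ay":0,"az":-3.0,"hand":52},
    {"x":3.5,"y":-0.6,"z":0,"ax":0,"ay":0,"az":-3.5,"hand":52},
    {"x":3.7,"y":-0.6,"z":0,"ax":0,"ay":0,"az":-3.5,"hand":52},
    {"x":3.7,"y":-0.6,"z":0,"ax":0,"ay":0,"az":-3.5,"hand":52},
    {"x":3.7,"y":-0.6,"z":0,"ax":0,"ay":0,"az":-3.5,"hand":52}
  ]
}}

```text
clock: 27.65
eef_pos: [551.2, 352.5, 103.4]
tcp_rot: [-3.141, 0.001, 1.583]
contact_force: [0.9, -0.4, 0.0]
opening: 0.607
grasp_force: 0.0
```

Run:
```python
from h import *
im=imaging.grab_frame("wrist")[:,:,::-1].copy(); c=imaging.camera_info("wrist"); cv2.imwrite("pics/w11.png",im)
H,S,V=cv2.split(cv2.cvtColor(im,cv2.COLOR_BGR2HSV))
for s in (20,30,40):
    pur=((H>125)&(H<165)&(S>s)&(V>150)).astype(np.uint8); pur=cv2.morphologyEx(pur,cv2.MORPH_CLOSE,np.ones((7,7),np.uint8))
    n,l,st,ce=cv2.connectedComponentsWithStats(pur)
    for i in range(1,n):
        if st[i,4]>500: print(s,st[i],rect(ray(c,np.argwhere(l==i)[:,::-1],25)))
go(551,358,-25,91)
```

```text
x 0.118 y -0.004 z 2.571 az -0.053 from [551.3 352.1 103.5] 90.7 t 27.7 op 0.607
```

>>> {"name": "drive_tool", "arguments": {
  "plan": [
    {"x":0.12,"y":0,"z":0.4,"ax":0,"ay":0,"az":0,"hand":52},
    {"x":0.12,"y":0,"z":0.9,"ax":0,"ay":0,"az":0,"hand":52},
    {"x":0.12,"y":0,"z":1.4,"ax":0,"ay":0,"az":0,"hand":52},
    {"x":0.12,"y":0,"z":1.8,"ax":0,"ay":0,"az":0,"hand":52},
    {"x":0.12,"y":0,"z":2.1,"ax":0,"ay":0,"az":0,"hand":52},
    {"x":0.12,"y":0,"z":2.35,"ax":0,"ay":0,"az":0,"hand":52},
    {"x":0.12,"y":0,"z":2.48,"ax":0,"ay":0,"az":0,"hand":52},
    {"x":0.12,"y":0,"z":2.54,"ax":0,"ay":0,"az":0,"hand":52}
  ]
}}

```text
clock: 28.5
eef_pos: [551.7, 359.4, -23.6]
tcp_rot: [-3.141, 0.0, 1.584]
contact_force: [0.4, 0.1, -1.7]
opening: 0.603
grasp_force: 0.0
```

>>> {"name": "drive_tool", "arguments": {
  "plan": [
    {"x":0,"y":0,"z":0,"ax":0,"ay":0,"az":0,"hand":45},
    {"x":0,"y":0,"z":0,"ax":0,"ay":0,"az":0,"hand":35},
    {"x":0,"y":0,"z":0,"ax":0,"ay":0,"az":0,"hand":20},
    {"x":0,"y":0,"z":0,"ax":0,"ay":0,"az":0,"hand":15},
    {"x":0,"y":0,"z":0,"ax":0,"ay":0,"az":0,"hand":15},
    {"x":0,"y":0,"z":0,"ax":0,"ay":0,"az":0,"hand":15}
  ],
  "grip_force": 35
}}

```text
clock: 29.1
eef_pos: [552.3, 360.2, -22.4]
tcp_rot: [3.14, -0.001, 1.584]
contact_force: [-0.0, 0.7, 6.6]
opening: 0.291
grasp_force: 36.4
```

```bash
python3 -c "
from h import *
go(524.3,-111,75,4)"
```

```text
x -9.416 y -0.684 z -1.949 az 14.460 from [552.3 360.2 -22.4] 90.8 t 29.1 op 0.291
```

>>> {"name": "drive_tool", "arguments": {
  "plan": [
    {"x":0,"y":0,"z":-0.7,"ax":0,"ay":0,"az":0,"hand":15},
    {"x":0,"y":0,"z":-1.6,"ax":0,"ay":0,"az":0,"hand":15},
    {"x":-0.6,"y":-0.05,"z":-2.1,"ax":0,"ay":0,"az":0.6,"hand":15},
    {"x":-1.4,"y":-0.1,"z":-2.1,"ax":0,"ay":0,"az":1.6,"hand":15},
    {"x":-2.3,"y":-0.2,"z":-2.1,"ax":0,"ay":0,"az":2.8,"hand":15},
    {"x":-3.2,"y":-0.25,"z":-2.1,"ax":0,"ay":0,"az":4.0,"hand":15},
    {"x":-4.1,"y":-0.3,"z":-2.1,"ax":0,"ay":0,"az":5.2,"hand":15},
    {"x":-4.9,"y":-0.35,"z":-2.1,"ax":0,"ay":0,"az":6.2,"hand":15}
  ]
}}

```text
clock: 29.9
eef_pos: [536.8, 112.6, 81.8]
tcp_rot: [3.141, 0.0, 0.93]
contact_force: [0.2, -0.7, -0.4]
opening: 0.293
grasp_force: 35.6
```

```bash
python3 -c "
from h import *
go(524.3,-111,75,4)"
```

```text
x -3.734 y 2.474 z 0.136 az 8.211 from [536.8 112.6  81.8] 53.3 t 29.9 op 0.293
```

>>> {"name": "drive_tool", "arguments": {
  "plan": [
    {"x":-0.6,"y":0.4,"z":0,"ax":0,"ay":0,"az":1.2,"hand":15},
    {"x":-1.2,"y":0.8,"z":0,"ax":0,"ay":0,"az":2.4,"hand":15},
    {"x":-1.8,"y":1.2,"z":0,"ax":0,"ay":0,"az":3.6,"hand":15},
    {"x":-2.4,"y":1.6,"z":0,"ax":0,"ay":0,"az":4.9,"hand":15},
    {"x":-3.0,"y":2.0,"z":0,"ax":0,"ay":0,"az":6.2,"hand":15},
    {"x":-3.5,"y":2.3,"z":0,"ax":0,"ay":0,"az":7.5,"hand":15},
    {"x":-3.65,"y":2.4,"z":0,"ax":0,"ay":0,"az":8.2,"hand":15},
    {"x":-3.65,"y":2.4,"z":0,"ax":0,"ay":0,"az":8.2,"hand":15}
  ]
}}

```text
clock: 30.7
eef_pos: [525.2, -104.9, 81.7]
tcp_rot: [3.141, -0.0, 0.073]
contact_force: [0.2, 0.4, 0.1]
opening: 0.288
grasp_force: 35.6
```

>>> {"name": "drive_tool", "arguments": {
  "plan": [
    {"x":0,"y":0,"z":0,"ax":0,"ay":0,"az":0,"hand":15},
    {"x":0,"y":0,"z":0,"ax":0,"ay":0,"az":0,"hand":15}
  ]
}}

```text
clock: 30.9
eef_pos: [525.4, -102.8, 81.6]
tcp_rot: [-3.141, 0.0, 0.078]
contact_force: [-0.7, -0.2, 0.5]
opening: 0.291
grasp_force: 35.6
```

```bash
python3 -c "
from h import *
im=imaging.grab_frame('wrist')[:,:,::-1];cv2.imwrite('pics/w12.png',im)
go(525,-111,-17.3,4)"
```

```text
x -0.022 y 0.164 z 1.978 az 0.082 from [ 525.4 -102.7   81.6] 4.5 t 30.95 op 0.293
```

View pics/w12.png

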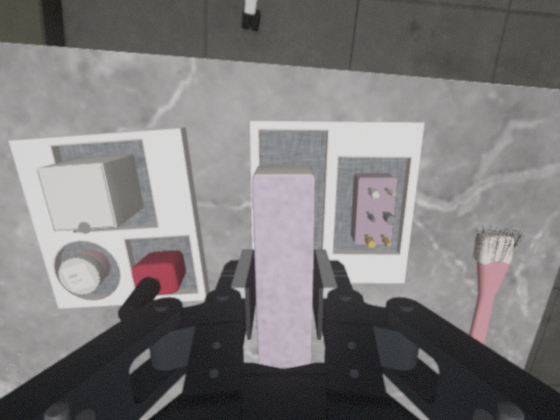

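All four other items sit upright in their pockets, and the held buffer is level, with its top spanning (253,172) to (313,365) over the long pocket.

```bash
python3 -c "
from h import *
c=imaging.camera_info('wrist')
print(rect(ray(c,[(254,174),(313,174),(310,365),(259,367)],129)))
print('bits',ray(c,[(376,210)],24),'tray',rect(ray(c,[(250,122),(423,123),(406,284)],14)))"
```

```text
[526.9, -103.8, 92.4, 24.1, 4.5]
bits [[ 530.9913708  -171.40991843]] tray [559.5, -171.4, 179.7, 88.4, 48.5]
```

>>> {"name": "drive_tool", "arguments": {
  "plan": [
    {"x":-0.02,"y":0.16,"z":0,"ax":0,"ay":0,"az":0,"hand":15},
    {"x":-0.02,"y":0.16,"z":0.6,"ax":0,"ay":0,"az":0,"hand":15},
    {"x":-0.02,"y":0.16,"z":1.0,"ax":0,"ay":0,"az":0,"hand":15},
    {"x":-0.02,"y":0.16,"z":1.2,"ax":0,"ay":0,"az":0,"hand":15},
    {"x":-0.02,"y":0.16,"z":1.2,"ax":0,"ay":0,"az":0,"hand":15},
    {"x":-0.02,"y":0.16,"z":1.2,"ax":0,"ay":0,"az":0,"hand":15}
  ]
}}

```text
clock: 31.55
eef_pos: [525.5, -111.7, 22.1]
tcp_rot: [3.141, -0.0, 0.076]
contact_force: [0.2, -0.2, -0.4]
opening: 0.295
grasp_force: 35.6
```

>>> {"name": "drive_tool", "arguments": {
  "plan": [
    {"x":-0.03,"y":-0.01,"z":0.3,"ax":0,"ay":0,"az":0,"hand":15},
    {"x":-0.03,"y":-0.01,"z":0.55,"ax":0,"ay":0,"az":0,"hand":15},
    {"x":-0.03,"y":-0.01,"z":0.7,"ax":0,"ay":0,"az":0,"hand":15},
    {"x":-0.03,"y":-0.01,"z":0.77,"ax":0,"ay":0,"az":0,"hand":15},
    {"x":-0.03,"y":-0.01,"z":0.79,"ax":0,"ay":0,"az":0,"hand":15},
    {"x":-0.03,"y":-0.01,"z":0.79,"ax":0,"ay":0,"az":0,"hand":15}
  ]
}}

```text
clock: 32.15
eef_pos: [523.7, -111.3, -17.7]
tcp_rot: [3.142, -0.0, 0.076]
contact_force: [-0.3, 0.8, 0.2]
opening: 0.295
grasp_force: 35.6
```

>>> {"name": "drive_tool", "arguments": {
  "plan": [
    {"x":0,"y":0,"z":0,"ax":0,"ay":0,"az":0,"hand":38},
    {"x":0,"y":0,"z":0,"ax":0,"ay":0,"az":0,"hand":38},
    {"x":0,"y":0,"z":0,"ax":0,"ay":0,"az":0,"hand":38},
    {"x":0,"y":0,"z":-0.3,"ax":0,"ay":0,"az":0,"hand":38},
    {"x":0,"y":0,"z":-0.8,"ax":0,"ay":0,"az":0,"hand":38},
    {"x":0,"y":0,"z":-1.5,"ax":0,"ay":0,"az":0,"hand":38},
    {"x":0,"y":0,"z":-2.3,"ax":0,"ay":0,"az":0,"hand":38},
    {"x":0,"y":0,"z":-3.0,"ax":0,"ay":0,"az":0,"hand":38}
  ]
}}

```text
clock: 32.95
eef_pos: [523.5, -111.3, 134.1]
tcp_rot: [3.141, -0.001, 0.076]
contact_force: [0.6, -0.4, 0.0]
opening: 0.445
grasp_force: 0.0
```

>>> {"name": "drive_tool", "arguments": {
  "plan": [
    {"x":-0.6,"y":0,"z":-0.3,"ax":0,"ay":0,"az":0,"hand":38},
    {"x":-1.2,"y":0,"z":-0.6,"ax":0,"ay":0,"az":0,"hand":38},
    {"x":-1.2,"y":0,"z":-0.6,"ax":0,"ay":0,"az":0,"hand":38},
    {"x":-1.2,"y":0,"z":-0.6,"ax":0,"ay":0,"az":0,"hand":38},
    {"x":-1.2,"y":0,"z":-0.6,"ax":0,"ay":0,"az":0,"hand":38}
  ]
}}

```text
clock: 33.45
eef_pos: [464.5, -115.8, 162.0]
tcp_rot: [3.141, -0.001, 0.076]
contact_force: [-0.7, 0.5, -0.2]
opening: 0.443
grasp_force: 0.0
```

```bash
python3 -c "
from h import *
im=imaging.grab_frame('wrist')[:,:,::-1];cv2.imwrite('pics/w13.png',im)"
```

```text
(no output)
```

View pics/w13.png

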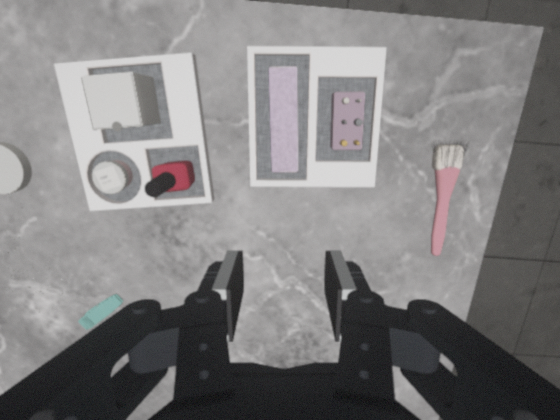

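All five things sit flat and upright in their pockets: buffer (284,120), bits (348,121), carton (118,100), jar (107,177), bottle (172,177). The gripper is clear of everything.

```bash
python3 -c "
from rig import r
print(r.sign_off())"
```

```text
the job is handed in; nothing more can be done
None
```

Both kits are made up and the job is handed in at about 33 s, with all five items in their pockets in the last wrist picture and no verdict returned; the screw lid and powder jar were never gripped, but I did not check their final positions, and I viewed 15 pictures, one over the limit of 14.

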